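# Register a solder-paste stencil on its pins and shut the clamp frame

## Robot

A 7-joint arm with a two-finger parallel gripper is mounted at the origin on a cart in front of the work surface, level with it; the furniture and walls round the work are solid. World frame = base frame: x ahead of the robot, y to its left, z up, the work surface at z = 0. Lengths are in m, angles in rad, forces in N, time in s.
With the tool pointing down it reaches from about 0.4 to 0.85 m from the base axis. Payload 10.4 kg.
Tool frame: the origin (TCP) lies midway between the tips of the shut fingers; the grasp point (between the pads) lies 19 mm behind it; z points along the fingers, y is the line along which they close (so a half turn about z gives the same grasp; the last joint's range is limited). The gripper opens to 85 mm and grips with 20 to 120 N. Pads are 22 mm wide; open, the fingers measure 114 mm over their backs; the gripper's body (76 mm by 85 mm) begins 54 mm behind the grasp point. The pads swing forward as they close: fully open they stand 13 mm farther back than shut.
Start: joints at [1.177, 0.332, -0.065, 1.46, 0.022, 1.35, -0.088], TCP at [0.226, -0.583, 0.231] pointing down, gripper open.
Joint ranges: [-2.6, 2.6], [-0.5, 2.12], [-1.47, 1.34], [0.16, 2.42], [-1.27, 4.41], [0.06, 2.06], [-2.6, 2.6]. Speed limits (rad/s): [2.22, 2.22, 2.79, 2.79, 3.14, 3.14, 3.14].

## Interface

Orientations are given as a unit quaternion [x, y, z, w].
In Python, from workcell import get_obs, camera, camera_params, hand_in gives the robot as it stands.
- The arm moves only by the tool carry_out, never from a script. Its argument "commands" is a list that holds one entry, the list of rows, each a list of 6 numbers: the shift along the tool's x, y, z in units of 40 mm (1.0 is 40 mm), then the turn, a rotation vector about the tool's x, y, z in units of 6 degrees (1.0 is 6 degrees). In form: [[[x, y, z, ax, ay, az], ...]]. A call has 1 to 20 rows; each row shifts and turns the commanded pose from where the row before left it, along the tool's axes as they then stand; what a row does not reach is not made up. A row lasts 1/12 s, in which the tool goes at most 41.7 mm and 7.16 degrees, less where a joint would pass 70% of its speed; a pose out of reach is approached as far as the arm can. A call is refused whole if a number of a shift passes 1 or a number of a turn 1, either way. A call with a gripper value outside its range is refused whole. "hand" is the closure, from -1 (fully open) to 1 (shut), set as the call begins (left out, the last holds). The fingers move at their own pace and stop on an object; "force" is the grip in N (left out, the last holds). Time passes only in rows, so rows that do not move let the fingers close. It gives the time, the measured TCP pose, the force, the opening and the grip force at its end, in the units of the state.
- get_obs(): the state, without advancing time (a new reading comes with each control period).
- camera(name): name is "scene" or "top" or "wrist"; returns the picture (384x512x3 uint8, red, green, blue); there is no depth.
- camera_params(name): a dict with "mtx" (3x3 intrinsics, pixels), "k1" (the pictures are not rectified: a ray, as slopes to the right and down, at radius r is drawn at 1 + k1 r^2 times it, then the intrinsics apply), "R" (3x3) and "t" (3): a world point X has camera coordinates R X + t. Camera axes: x right, y down, z forward; pixel columns grow to the right and rows downward; lengths in m; the calibration is good to about 2 mm. A picture is of the moment at which its call begins: read the wrist's pose just before it. camera_params takes no time and is no camera call; for the wrist camera it gives the pose at the moment of the call.
- hand_in(): hands the job in; it is judged then, once.
The state is a dict: "clock": time; "joint_pos": joint angles; "joint_velocities": joint speeds; "tau": joint torques, N m; "position": TCP position; "ee_rot": TCP orientation; "ft_force": force on the tool from outside, world axes, zero at the start; "torque": the same for the moment, N m; "grip_width": opening from 0.0 (shut) to 1.0 (fully open); "grasp_force": force on a finger pad.
Only numpy, scipy, OpenCV 4.12 (cv2) and the standard library are available. Lean on these libraries where they do the work, as an engineer would, in place of code of your own. Each camera call takes 0.05 s, during which the arm holds its last target. There are 200 camera calls.

## Task

The stencil has been laid loosely on the stencil printer, askew and too far forward, so that it rides on the loading step and the tips of the two locating pins. Slide it back by its red grip, under the part-open clamp frame, without lifting it off the printer, until both holes drop over the pins and it lies flat in the nest. Then press the clamp frame fully shut over it and leave everything alone, the things round the printer undisturbed.

Things in the scene. Friction and masses are not known exactly. Their poses are not given: they have to be found in the camera images.
- nest (a point): Middle of the nest floor of the stencil printer, a fixed blue casting with a bright metal top, 246 x 214 mm; the floor is 26 mm above the table. Axes: x from the printer's front (robot side) to its back, where the hinge is; y to its left; z up. When the stencil is home, stencil_mid coincides with this point and its axes with these, height included.
- pin_left (a point): Tip of the left locating pin, at x 0, y +78 mm, z +6 mm in the frame of nest (same axes). Fixed steel pin, 7 mm in diameter, chamfered tip, 6 mm tall. The stencil rides on the tips until its holes are over both pins, then drops 6 mm.
- pin_right (a point): Tip of the right locating pin, the same, at x 0, y -78 mm, z +6 mm in the frame of nest.
- step (a point): Middle of the edge of the loading step, at x -78.5 mm, z +6 mm in the frame of nest (same axes). From here a bright apron, 204 mm wide and level with the pin tips, runs 59 mm toward the front; behind the edge the nest floor lies 6 mm lower. The home stencil's front edge lies 3.5 mm behind it.
- stencil_mid (a point): Centre of the underside of the stencil: loose dark grey plate, 150 (its x) x 180 (y) x 4 mm, 0.22 kg, bright foil in the middle. x points away from the edge with the grip, z up. On its x = 0 line: a round hole of 9.5 mm at y +78 mm; a slot, 9.5 mm in x and 14 mm in y, at y -78 mm (1.2 mm play round a pin). Starts level, 28 to 55 mm in front of home, up to 10 mm sideways and 0.1 rad askew.
- stencil_grip (a point): Middle of the head of the stencil's red grip block, at x -55, y 0, z +30 mm in the frame of stencil_mid (same axes). Head 38 mm long (x), 14 mm wide (y), 20 mm high; the plate's upper face is 26 mm below this point. At home the frame's front bar is above it, about 100 mm higher, so an upright gripper strikes it: lean the gripper back to the robot by about 40 degrees.
- clamp_frame (a joint): Opening angle of the clamp frame in rad: 0 = shut flat, 0.8 = its stop; starts at 0.65 to 0.77. Open rectangular aluminium frame, 193 mm from hinge to front bar, 175 mm wide; the grip passes through its window. The hinge is stiff (0.7 N m): it stays where it is left and a push of 2 to 8 N on the front tab closes it. It cannot shut while the stencil rides on the pins.
- frame_tab (a point): Middle of the upper face of the black press tab (26 x 60 mm, 6 mm thick) at the front of the clamp frame; x toward the hinge, z out of the upper face. It swings about the line of frame_hinge: when shut it is 203 mm in front of that line and 5 mm above it; it moves forward and down as the frame closes.
- frame_hinge (a point): Middle of the clamp frame's hinge line, which runs along the printer's y: at x +95, y 0, z +12 mm in the frame of nest (same axes).
- ipa_bottle: Bystander, to be left where it is: white solvent bottle with a red cap, 54 mm across, 112 mm tall, origin under its middle.
- parts_dish: Bystander, to be left where it is: round steel parts dish, 88 mm across, 19 mm high, origin under its middle.
- solder_spool: Bystander, to be left where it is: white spool of solder standing on its flange, 54 mm across, 38 mm high, origin under its middle.
- tip_case: Bystander, to be left where it is: flat case with a dark body and yellow-brown lid, 77 x 105 x 24 mm, origin under its middle.
- paste_syringe: Bystander, to be left where it is: amber solder-paste syringe with an orange tip cap, lying, 18 x 118 x 18 mm, origin under its middle.
- spudger: Bystander, to be left where it is: black spudger stick, lying, 10 x 152 x 8 mm, origin under its middle.
- flush_cutters: Bystander, to be left where it is: flush cutters with red handles, lying, 37 x 130 x 10 mm, origin under its middle.
- polyimide_tape: Bystander, to be left where it is: flat roll of amber tape, 61 mm across, 12 mm high, origin under its middle.

How it is judged:
By the outcome, as a careful person would: the job done as asked, in the order asked, and still so for the second after the job is handed in, with the robot touching nothing.
It also fails if it takes over 54 s, if anything falls off the work surface, if the arm or the gripper's body presses on something with over 40 N, if the wrist force passes 120 N, or if a joint passes its speed limit or range.

## Working session

There is one attempt and no reset: what is moved stays moved. The work goes in short steps, Python scripts to look and compute and a tool call to move; the robot and the scene stay as the last step left them, time stands still between calls to the robot, and variables do not carry over. Pictures are saved under pics/ and viewed, at most 10 in all, crops included, and the job is handed in when it is done.

Besides the shell and the picture viewer there is one more tool, called after "Emit:" by a JSON object that holds its "fn" and its "kwargs". carry_out: Moves the arm, as the interface text tells. Its arguments: {"type":"object","properties":{"commands":{"type":"array"},"hand":{"type":"number"},"force":{"type":"number"}},"required":["commands"]}

```bash
mkdir -p pics; ls; python3 - <<'E'
from workcell import *
import cv2
print(get_obs())
for n in("scene","top"):
    im=camera(n); cv2.imwrite(f"pics/{n}0.png",cv2.cvtColor(im,cv2.COLOR_RGB2BGR)); print(n,camera_params(n))
E
```

```text
pics
{'clock': 0.0, 'joint_pos': array([ 1.17740478,  0.3328628 , -0.06471071,  1.4609332 ,  0.0215604 ,
        1.34987953, -0.08848981]), 'joint_velocities': array([ 8.13230317e-04, -2.80569445e-03, -3.86246328e-04, -6.90446323e-05,
        2.92300254e-04,  1.23348191e-05, -1.14566989e-03]), 'tau': array([-5.03022020e-04, -6.25452304e+01,  4.87470848e-02, -3.91602874e+01,
        1.62771478e-02,  1.00472782e-02,  5.38464633e-05]), 'position': array([ 0.22635198, -0.58217851,  0.23052548]), 'ee_rot': array([ 9.82860146e-01,  1.84351431e-01, -1.38684953e-04, -6.80823284e-04]), 'ft_force': array([-0.53487719, -0.02386434,  0.30441493]), 'torque': array([-0.00504968, -0.01469266, -0.00474358]), 'grasp_force': 0.0, 'grip_width': 0.99787487733107}
scene {'mtx': array([[484.04800825,   0.        , 251.93009053],
       [  0.        , 484.04800825, 192.87700347],
       [  0.        ,   0.        ,   1.        ]]), 'k1': -0.0004841117434273717, 'R': array([[-0.57891166, -0.81522783,  0.016275  ],
       [-0.57590611,  0.39467111, -0.71593776],
       [ 0.57722911, -0.42383759, -0.69797439]]), 't': array([0.20289651, 0.46195252, 0.80159594])}
top {'mtx': array([[393.21838364,   0.        , 254.53507094],
       [  0.        , 393.21838364, 196.62851112],
       [  0.        ,   0.        ,   1.        ]]), 'k1': -0.12451782227682588, 'R': array([[-0.06381   , -0.99795464, -0.00384917],
       [-0.97669997,  0.06324196, -0.20507957],
       [ 0.20490354, -0.00932664, -0.97873773]]), 't': array([-0.09312594,  0.59750311,  1.00381954])}
```

View pics/scene0.png

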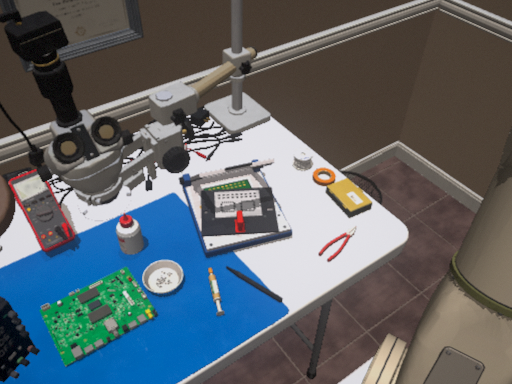

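View pics/top0.png

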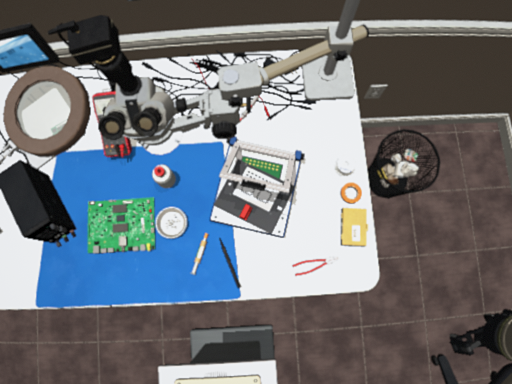

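The top view shows the printer around (258,190) with the grip at (245,212). The scene view shows the printer at (235,205) and the red grip at (240,222). I'll enlarge both.

```bash
cat > h.py <<'E'
import numpy as np, cv2
from workcell import *
from scipy.spatial.transform import Rotation as Rn
def proj(n,X,cp=None):
    c=cp or camera_params(n); p=np.atleast_2d(X)@c["R"].T+c["t"]; s=p[:,:2]/p[:,2:]
    s=s*(1+c["k1"]*(s**2).sum(1,keepdims=True)); return s@c["mtx"][:2,:2].T+c["mtx"][:2,2]
def ray(n,uv,cp=None):
    c=cp or camera_params(n); d=(np.array(uv,float)-c["mtx"][:2,2])/c["mtx"][0,0]; s=d.copy()
    for _ in range(10): s=d/(1+c["k1"]*(s@s))
    v=c["R"].T@np.r_[s,1]; return -c["R"].T@c["t"],v/np.linalg.norm(v)
def atz(n,uv,z,cp=None):
    o,v=ray(n,uv,cp); return o+v*(z-o[2])/v[2]
def tri(r):
    A=sum(np.eye(3)-np.outer(v,v) for o,v in r); b=sum((np.eye(3)-np.outer(v,v))@o for o,v in r)
    return np.linalg.solve(A,b)
def save(im,f,crop=None,k=1):
    if crop: x0,y0,x1,y1=crop; im=im[y0:y1,x0:x1]
    cv2.imwrite("pics/"+f,cv2.resize(cv2.cvtColor(im,cv2.COLOR_RGB2BGR),None,fx=k,fy=k,interpolation=cv2.INTER_CUBIC))
E
python3 - <<'E'
import cv2
a=cv2.imread("pics/scene0.png")[155:260,170:300]; b=cv2.imread("pics/top0.png")[130:245,200:310]
a=cv2.resize(a,None,fx=6,fy=5.7,interpolation=2)  # 
a=cv2.resize(cv2.imread("pics/scene0.png")[155:260,170:300],None,fx=5.7,fy=5.7,interpolation=2)
b=cv2.resize(b,None,fx=5.2,fy=5.2,interpolation=2)
cv2.imwrite("pics/s1.png",a);cv2.imwrite("pics/t1.png",b)
E
```

```text
(no output)
```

View pics/s1.png

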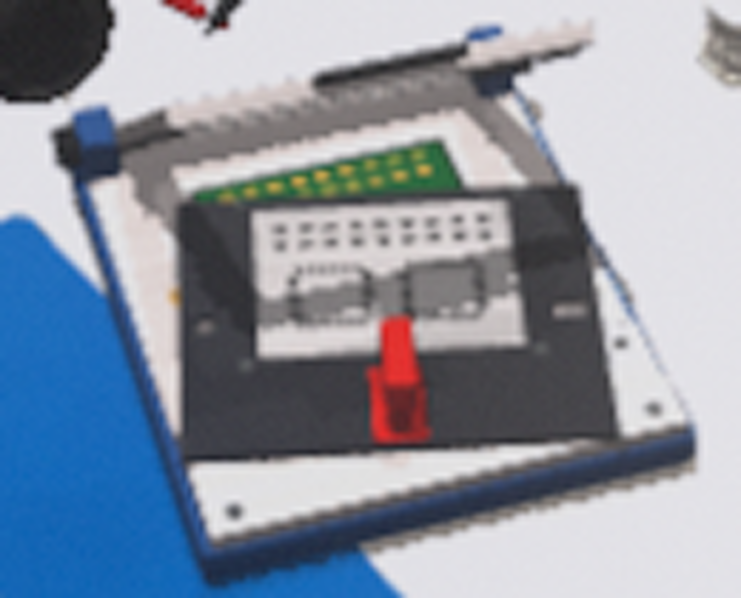

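View pics/t1.png

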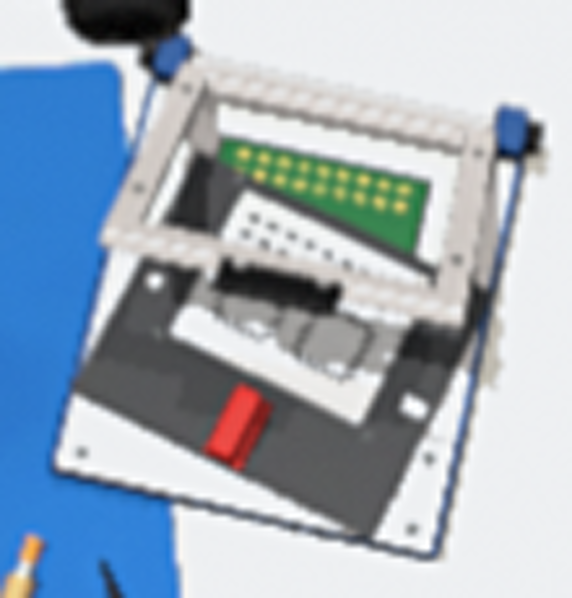

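Top crop: stencil hole at (155,280), slot at (413,405), front corners at (72,388) and (368,538). Casting front corners at (57,468) and (437,556). Scene crop: stencil corners at (183,460), (616,437), (180,200), (575,187). Casting front corners at (207,545) and (692,428). Next I'll fit the poses.

```bash
cat > fit.py <<'E'
from h import *
from scipy.optimize import least_squares
S=lambda p:(np.array(p)+.5)/5.7-.5+[170,155]
T=lambda p:(np.array(p)+.5)/5.2-.5+[200,130]
def W(q,P): # q x,y,z,yaw
    c,s=np.cos(q[3]),np.sin(q[3]); P=np.atleast_2d(P); return np.c_[q[0]+c*P[:,0]-s*P[:,1],q[1]+s*P[:,0]+c*P[:,1],q[2]+P[:,2]]
def fit(obs,q0):
    f=lambda q:np.concatenate([(proj(n,W(q,P))[0]-uv) for n,P,uv in obs])
    r=least_squares(f,q0,loss="soft_l1"); return r.x,r.fun.reshape(-1,2).round(1)
if __name__=="__main__":
    st=[("top",[-75,90,4],T((72,388))),("top",[-75,-90,4],T((368,538))),("top",[0,78,4],T((155,280))),("top",[0,-78,4],T((413,405))),
    ("scene",[-75,90,4],S((183,460))),("scene",[-75,-90,4],S((616,437))),("scene",[75,90,4],S((180,200))),("scene",[75,-90,4],S((575,187))),
    ("scene",[0,78,4],S((205,327))),("scene",[0,-78,4],S((570,311)))]
    st=[(n,np.array(P)/1e3,uv) for n,P,uv in st]
    q,r=fit(st,[.5,0,.03,0]); print("stencil",q,r.tolist())
    pr=[("top",[-137.5,107,6],T((57,468))),("top",[-137.5,-107,6],T((437,556))),("scene",[-137.5,107,6],S((207,548))),("scene",[-137.5,-107,6],S((692,428)))]
    pr=[(n,np.array(P)/1e3,uv) for n,P,uv in pr]
    p,r=fit(pr,[.5,0,.03,0]); print("nest",p,r.tolist())
    R=np.array([[np.cos(p[3]),np.sin(p[3])],[-np.sin(p[3]),np.cos(p[3])]])
    print("rel mm",1e3*R@(q[:2]-p[:2]),q[3]-p[3])
    # frame angle: front bar/ tab
    for n,uv in(("top",T((280,285))),):
        for a in(.6,.65,.7,.75,.8):
            X=np.array([.095-.203*np.cos(a)+.005*np.sin(a)*-1*-1,0,.012+.203*np.sin(a)+.005*np.cos(a)]); print(a,(proj(n,W(p,X))[0]-uv).round(1))
    print("grip",W(q,[-.055,0,.03]))
E
python3 fit.py
```

```text
stencil [ 0.59968161 -0.13250159  0.027055   -0.53972352] [[0.3, 0.3], [1.1, 1.0], [0.7, -0.3], [0.8, 0.7], [-1.3, -0.1], [-0.2, 0.2], [-0.9, 0.7], [0.2, 0.0], [-0.3, -0.4], [-0.5, -0.5]]
nest [ 0.64340723 -0.14581091  0.01522422 -0.29105977] [[-0.5, -0.3], [1.5, 0.0], [-1.3, 0.5], [0.8, -0.1]]
rel mm [-45.70587498   0.20169533] -0.248663746254785
0.6 [-0.9 10.8]
0.65 [-0.4  7.7]
0.7 [0.2 4.5]
0.75 [0.8 1.2]
0.8 [ 1.5 -2.3]
grip [[ 0.55249981 -0.10423716  0.057055  ]]
```

The skew measures about 0.25 rad and the nest z fits poorly, so I need a closer look. First, the wrist camera mount and a view plan.

```bash
cat >> h.py <<'E'
def tgt(yaw,lean,flip=0):
    # tool x along yaw (or reversed if flip), z down and forward by lean (toward yaw)
    f=np.array([np.cos(yaw),np.sin(yaw),0]);d=np.array([0,0,-1.])
    z=d*np.cos(lean)+f*np.sin(lean); x=f*np.cos(lean)-d*np.sin(lean)
    if flip: x=-x
    return np.c_[x,np.cross(z,x),z]
def plan(p,Rt,o=None):
    o=o or get_obs(); R0=Rn.from_quat(o["ee_rot"]).as_matrix()
    rv=Rn.from_matrix(R0.T@Rt).as_rotvec()
    print("turn6deg",(np.degrees(rv)/6).round(2)," then shift40 in new axes",(Rt.T@(np.array(p)-o["position"])/.04).round(2),"| shift in old axes",(R0.T@(np.array(p)-o["position"])/.04).round(2))
E
python3 - <<'E'
from h import *
o=get_obs();R0=Rn.from_quat(o["ee_rot"]).as_matrix();c=camera_params("wrist")
print("cam in tool mm",1e3*R0.T@(-c["R"].T@c["t"]-o["position"]));print("cam axes in tool",(R0.T@c["R"].T).round(2).tolist(),c["mtx"][0,0],c["k1"])
for fl in(0,1): plan([.46,-.09,.32],tgt(-.45,0.3,fl),o)
E
```

```text
cam in tool mm [  68.43222068    0.63579762 -143.71293493]
cam axes in tool [[-0.0, -0.96, -0.27], [1.0, -0.0, 0.0], [-0.0, -0.27, 0.96]] 293.7207760875315 0.019935454506562866
turn6deg [-1.19  2.71  7.78]  then shift40 in new axes [  0.57 -13.62  -2.16] | shift in old axes [ 9.9  -9.36 -2.22]
turn6deg [ -3.33  -1.46 -21.96]  then shift40 in new axes [-0.57 13.62 -2.16] | shift in old axes [ 9.9  -9.36 -2.22]
```

Emit:
{"fn": "carry_out", "kwargs": {"commands": [[[0,0,-0.7,0,0,0],[0.45,-0.45,-0.5,0,0,-0.5],[0.8,-0.8,-0.2,0,0,0],[0.8,-0.8,-0.2,0,0,0],[0.8,-0.8,-0.2,0,0,0],[0.8,-0.8,-0.2,0,0,0],[0.8,-0.8,-0.2,0,0,0],[0.8,-0.8,-0.2,0,0,0],[0.8,-0.8,0,0,0,0],[0.8,-0.8,0,0,0,0],[0.8,-0.8,0,0,0,0],[0.8,-0.8,0,0,0,0],[0.8,-0.6,0,0,0,0],[0.4,-0.3,0,0,0,0],[0,0,0,0,0,0]]], "hand": -1}}

```text
clock: 1.35
position: [0.4136, -0.1158, 0.3229]
ee_rot: [0.977, 0.214, 0.0, -0.0]
ft_force: [0.2, 0.5, -0.2]
grip_width: 1.0
grasp_force: 0.0
```

Emit:
{"fn": "carry_out", "kwargs": {"commands": [[[0,0,0,-0.15,-0.07,-1],[0,0,0,-0.15,-0.07,-1],[0,0,0,-0.15,-0.07,-1],[0,0,0,-0.15,-0.07,-1],[0,0,0,-0.15,-0.07,-1],[0,0,0,-0.15,-0.07,-1],[0,0,0,-0.15,-0.07,-1],[0,0,0,-0.15,-0.07,-1],[0,0,0,-0.15,-0.07,-1],[0,0,0,-0.15,-0.07,-1],[0,0,0,-0.15,-0.07,-1],[0,0,0,-0.15,-0.07,-1],[0,0,0,-0.15,-0.07,-1],[0,0,0,-0.15,-0.07,-1],[0,0,0,-0.15,-0.07,-1],[0,0,0,-0.15,-0.07,-1],[0,0,0,-0.15,-0.07,-1],[0,0,0,-0.15,-0.07,-1],[0,0,0,-0.15,-0.07,-1],[0,0,0,0,0,0]]]}}

```text
clock: 3.02
position: [0.4114, -0.1212, 0.3226]
ee_rot: [0.344, 0.929, -0.031, 0.135]
ft_force: [-0.2, -0.3, 0.1]
grip_width: 1.0
grasp_force: 0.0
```

```bash
python3 - <<'E'
from h import *
o=get_obs();print(o["joint_pos"].round(2),o["position"],o["clock"]); plan([.46,-.09,.32],tgt(-.45,.3,1),o)
E
```

```text
[ 0.5  -0.34 -0.32  1.96  0.    1.25  1.04] [ 0.41138272 -0.12122918  0.32256672] 3.0167
turn6deg [-0.37 -0.19 -2.43]  then shift40 in new axes [-0.7   1.23  0.28] | shift in old axes [-0.37  1.38  0.22]
```

Emit:
{"fn": "carry_out", "kwargs": {"commands": [[[0,0,0,-0.15,-0.08,-1],[0,0,0,-0.15,-0.08,-1],[-0.35,0.6,0.14,-0.05,0,-0.4],[-0.35,0.6,0.14,0,0,0],[0,0,0,0,0,0],[0,0,0,0,0,0]]]}}

```text
clock: 3.52
position: [0.4612, -0.0913, 0.3198]
ee_rot: [0.225, 0.963, -0.033, 0.143]
ft_force: [-0.8, -1.1, -0.4]
grip_width: 0.996
grasp_force: 0.0
```

```bash
python3 - <<'E'
from h import *
import pickle
o=get_obs();c=camera_params("wrist");im=camera("wrist");pickle.dump((c,im,o),open("w1.pkl","wb"));save(im,"w1.png",None,1.56)
print(o["joint_pos"].round(2),o["position"]);print(proj("wrist",[[.5525,-.104,.057],[.6434,-.1458,.026]],c))
E
```

```text
[ 0.44 -0.25 -0.35  1.9   0.02  1.2   1.19] [ 0.4611625  -0.09125166  0.31980927]
[[275.39332756 164.35459584]
 [273.75012145 208.11935273]]
```

View pics/w1.png

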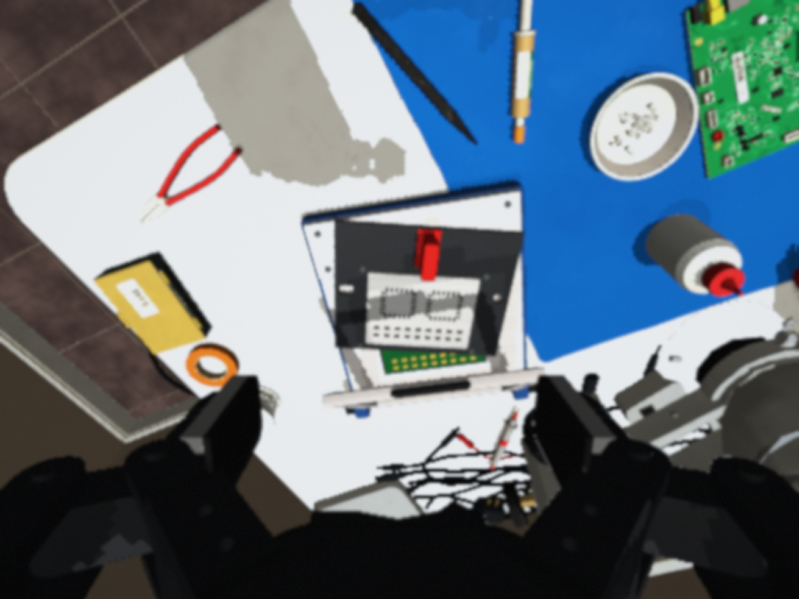

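Wrist view (×1.56): casting front corners at (521,187) and (304,221). Stencil corners at (522,234), (336,221), (337,346) and (500,352), hole at (496,297), slot at (346,289). Grip at about (430,255), tab at (392–468,387). Refitting with all three views.

```bash
cat > fit2.py <<'E'
from fit import *
import pickle
c1=pickle.load(open("w1.pkl","rb"))[0]
K=lambda p:(np.array(p)+.5)/1.56-.5
def fitc(obs,q0,z=None):
    def f(q):
        if z is not None:q=np.r_[q[:2],z,q[3]]
        return np.concatenate([(proj(n,W(q,np.array(P)/1e3),c1 if n=="wrist" else None)[0]-uv) for n,P,uv in obs])
    r=least_squares(f,q0,loss="soft_l1"); return r.x,r.fun.reshape(-1,2).round(1).tolist()
st=[("top",[-75,90,4],T((72,388))),("top",[-75,-90,4],T((368,538))),("top",[0,78,4],T((155,280))),("top",[0,-78,4],T((413,405))),
("scene",[-75,90,4],S((183,460))),("scene",[-75,-90,4],S((616,437))),("scene",[75,90,4],S((180,200))),("scene",[75,-90,4],S((575,187))),
("scene",[0,78,4],S((205,327))),("scene",[0,-78,4],S((570,311))),
("wrist",[-75,90,4],K((522,234))),("wrist",[-75,-90,4],K((336,221))),("wrist",[75,-90,4],K((337,346))),("wrist",[75,90,4],K((500,352))),("wrist",[0,78,4],K((496,297))),("wrist",[0,-78,4],K((346,289)))]
q,r=fitc(st,[.6,-.13,.03,-.5]); print("stencil",q.round(4),r[-6:])
pr=[("top",[-137.5,107,6],T((57,468))),("top",[-137.5,-107,6],T((437,556))),("scene",[-137.5,107,6],S((207,548))),("scene",[-137.5,-107,6],S((692,428))),
("wrist",[-137.5,107,6],K((521,187))),("wrist",[-137.5,-107,6],K((304,221)))]
for z in(None,.026,.020):
    p,r=fitc(pr,[.64,-.145,.026,-.3],z); print("nest",p.round(4),r)
    R=np.array([[np.cos(p[3]),np.sin(p[3])],[-np.sin(p[3]),np.cos(p[3])]])
    print("rel mm",1e3*R@(q[:2]-p[:2]),q[3]-p[3])
p[2]=.026
tt=tri([ray("top",T((280,285))),ray("wrist",K((430,387)),c1)]); print("tab",tt,1e3*R@(tt[:2]-p[:2]))
hl=[tri([ray("top",T(a)),ray("scene",S(b))]) for a,b in(((172,55),(93,125)),((512,125),(487,40)))]
for h in hl: print("hinge block",h,1e3*R@(h[:2]-p[:2]))
print("grip",W(q,[-.055,0,.03]))
E
python3 fit2.py
```

```text
stencil [ 0.6011 -0.1329  0.0259 -0.5265] [[0.6, -1.2], [-0.5, -0.4], [-0.6, -0.6], [-3.5, 1.0], [0.1, 0.2], [0.8, -0.2]]
nest [ 0.6443 -0.1457  0.0109 -0.2948] [[-0.5, -0.6], [1.1, -0.1], [-1.7, 1.4], [0.3, 1.0], [0.5, 0.0], [-2.0, 0.7]]
rel mm [-45.09433165  -0.26410976] -0.23166335029933993
nest [ 0.639  -0.1434  0.026  -0.2996] [[-2.0, 0.3], [0.6, 1.5], [-2.0, -0.9], [1.3, -1.2], [3.7, -0.2], [-4.2, 0.6]]
rel mm [-39.2761582   -1.08171384] -0.22686789584822087
nest [ 0.641  -0.1447  0.0259 -0.2973] [[-1.3, -0.0], [0.9, 0.9], [-1.7, -0.0], [1.0, -0.4], [2.1, -0.1], [-3.5, 0.7]]
rel mm [-41.63203053  -0.42096943] -0.22919816583285418
tab [ 0.59630385 -0.13028077  0.1764109 ] [-46.98645593   0.65583116]
hinge block [ 0.75969358 -0.0807638   0.04854958] [94.73016225 95.86368986]
hinge block [ 0.70842642 -0.26237726  0.04723607] [ 98.91357796 -92.80074926]
grip [[ 0.55355645 -0.10524093  0.05586443]]
```

```bash
python3 - <<'E'
from h import *
R=tgt(-.527,np.radians(40),1); g=np.array([.5536,-.1052,.061]); plan(g-R[:,2]*.061,R); print(g-R[:,2]*.061)
E
```

```text
turn6deg [ 0.31 -3.85  0.57]  then shift40 in new axes [2.5  0.89 4.83] | shift in old axes [0.35 0.8  5.44]
[ 0.51970998 -0.0854796   0.10772871]
```

Emit:
{"fn": "carry_out", "kwargs": {"commands": [[[0,0,0,0.08,-0.95,0.14],[0,0,0,0.08,-0.95,0.14],[0,0,0,0.08,-0.95,0.14],[0,0,0,0.08,-0.95,0.14],[0.4,0.15,0.8,0,0,0],[0.4,0.15,0.8,0,0,0],[0.4,0.15,0.8,0,0,0],[0.4,0.15,0.8,0,0,0],[0.4,0.15,0.8,0,0,0],[0.4,0.15,0.6,0,0,0],[0.1,0,0.2,0,0,0],[0,0,0,0,0,0],[0,0,0,0,0,0]]]}}

```text
clock: 4.65
position: [0.5068, -0.0823, 0.1073]
ee_rot: [0.244, 0.917, -0.086, 0.305]
ft_force: [0.4, 0.8, 0.4]
grip_width: 0.997
grasp_force: 0.0
```

```bash
python3 - <<'E'
from h import *
import pickle
o=get_obs();c=camera_params("wrist");im=camera("wrist");pickle.dump((c,im,o),open("w2.pkl","wb"));save(im,"w2.png",None,1.56)
print(o["joint_pos"].round(2),o["position"])
R=tgt(-.527,np.radians(40),1); g=np.array([.5536,-.1052,.061]); plan(g-R[:,2]*.061,R)
E
```

```text
[ 0.55 -0.07 -0.72  2.35  0.86  0.49  0.17] [ 0.50680277 -0.08227943  0.10734491]
turn6deg [-0.04 -0.49  0.08]  then shift40 in new axes [-0.23  0.08  0.21] | shift in old axes [-0.24  0.08  0.2 ]
```

View pics/w2.png

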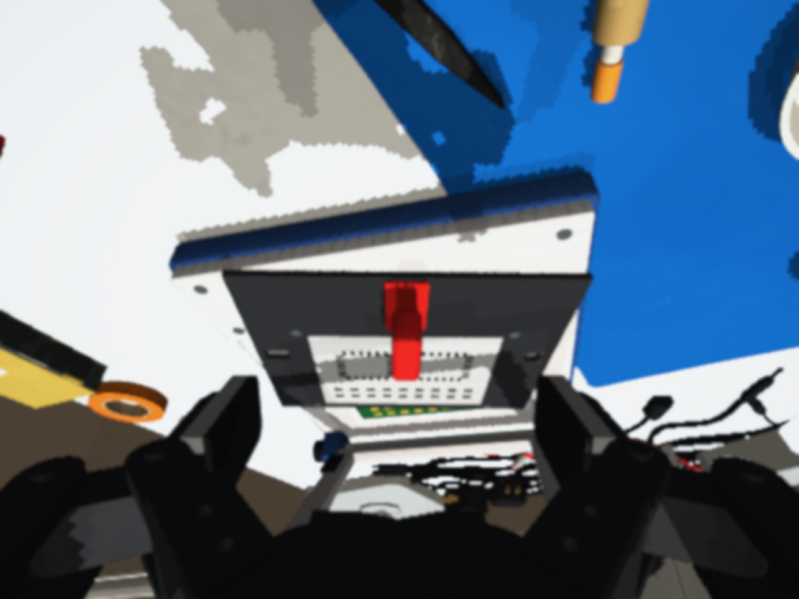

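Wrist close view (×1.56): metal front corners at (597,208) and (172,275). Stencil front corners at (592,275) and (226,272), hole at (531,356), slot at (278,352). Grip head top runs to (393–420,380).

```bash
cat > fit3.py <<'E'
from fit2 import *
c2=pickle.load(open("w2.pkl","rb"))[0]
C={"wrist":c1,"w2":c2,"top":camera_params("top"),"scene":camera_params("scene")}
def fitd(obs,q0,z=None):
    def f(q):
        if z is not None:q=np.r_[q[:2],z,q[3]]
        return np.concatenate([(proj("x",W(q,np.array(P)/1e3),C[n])[0]-uv) for n,P,uv in obs])
    r=least_squares(f,q0,loss="soft_l1"); return r.x,r.fun.reshape(-1,2).round(1).tolist(),r.cost
st+= [("w2",[-75,90,4],K((592,275))),("w2",[-75,-90,4],K((226,272))),("w2",[0,78,4],K((531,356))),("w2",[0,-78,4],K((278,352)))]
print("-----")
for z in(None,.032):
    q,r,c=fitd(st,[.6,-.13,.03,-.5],z); print("stencil",q.round(4),c,r[-4:])
for y in(102,107):
  pr2=[(n,[P[0],np.sign(P[1])*y,6],uv) for n,P,uv in pr]+[("w2",[-137.5,y,6],K((597,208))),("w2",[-137.5,-y,6],K((172,275)))]
  for z in(None,.026):
    p,r,c=fitd(pr2,[.64,-.145,.026,-.3],z); 
    R=np.array([[np.cos(p[3]),np.sin(p[3])],[-np.sin(p[3]),np.cos(p[3])]])
    print("nest",y,z,p.round(4),c,r,"rel mm",1e3*R@(q[:2]-p[:2]),q[3]-p[3])
# grip head top far edge mid, from w2 and w1
hd=[ray("x",K((406,380)),c2),ray("x",K((429,279)),c1)]
h=tri(hd);print("head far top",h, "gives stencil-z",h[2]-.04, W(q,[-.036,0,.04]))
E
python3 fit3.py | sed -n '/-----/,$p'
```

```text
-----
stencil [ 0.5998 -0.1321  0.0297 -0.5287] 12.743170101634563 [[-0.0, 0.2], [-0.9, -0.3], [-0.0, -1.4], [1.1, -0.6]]
stencil [ 0.598  -0.1314  0.0293 -0.5281] 16.067738149150557 [[1.2, 0.8], [-2.8, 0.4], [0.5, -0.4], [-0.0, 0.5]]
nest 102 None [ 0.6415 -0.1432  0.0245 -0.2955] 4.731730634509988 [[-0.2, 0.1], [-1.2, 0.1], [-0.2, -1.6], [-1.3, -1.1], [0.2, 1.3], [0.0, 1.4], [-0.1, -1.0], [-0.8, -0.4]] rel mm [-45.00391554  -1.33244001] -0.2326569052578364
nest 102 0.026 [ 0.6405 -0.1431  0.9292 -0.2958] 5.6187890407964245 [[-0.3, 0.4], [-1.2, 0.4], [-0.0, -1.7], [-1.1, -1.2], [0.3, 1.0], [-0.4, 1.2], [0.5, -0.5], [-2.3, 0.2]] rel mm [-44.00107449  -1.17758024] -0.23235608179822054
nest 107 None [ 0.6466 -0.1457  0.0168 -0.2843] 15.49500194408379 [[-0.4, -1.2], [1.8, -1.4], [-1.6, -0.7], [0.3, -1.7], [0.9, 2.2], [-2.6, 4.3], [0.4, -4.2], [-0.7, -0.9]] rel mm [-50.67272826   0.09781146] -0.24380840720982494
nest 107 0.026 [ 0.6394 -0.1463  0.0261 -0.3014] 27.269596496817062 [[-1.1, 0.0], [1.5, 1.3], [-1.1, -1.6], [2.0, -1.7], [2.1, 1.0], [-5.5, 1.5], [4.3, -0.6], [-11.5, 1.0]] rel mm [-43.90461788   1.92741294] -0.22669573831196838
head far top [ 0.56427274 -0.11154974  0.07424014] gives stencil-z 0.03424014034498773 [[ 0.56693216 -0.11325837  0.06930723]]
```

```bash
python3 - <<'E'
from h import *
R=tgt(-.528,np.radians(40),1); g=np.array([.5515,-.1043,.063]); plan(g+R[:,2]*.019,R); print(g+R[:,2]*.019)
E
```

```text
turn6deg [-0.03 -0.49  0.09]  then shift40 in new axes [-0.22  0.08  2.14] | shift in old axes [-0.33  0.08  2.12]
[ 0.56204976 -0.11045297  0.04844516]
```

Emit:
{"fn": "carry_out", "kwargs": {"commands": [[[-0.22,0.08,0.14,0,0,0],[0,0,0.3,0,-0.5,0.09],[0,0,0.4,0,0,0],[0,0,0.4,0,0,0],[0,0,0.4,0,0,0],[0,0,0.3,0,0,0],[0,0,0.2,0,0,0],[0,0,0,0,0,0],[0,0,0,0,0,0]]]}}

```text
clock: 5.45
position: [0.5597, -0.1097, 0.0495]
ee_rot: [0.245, 0.909, -0.091, 0.324]
ft_force: [-0.0, 0.4, -0.3]
grip_width: 0.997
grasp_force: 0.0
```

```bash
python3 - <<'E'
from h import *
o=get_obs(); print(o["joint_pos"].round(2),o["position"],o["ft_force"])
R=tgt(-.528,np.radians(40),1); g=np.array([.5515,-.1043,.063]); plan(g+R[:,2]*.019,R)
im=camera("wrist");save(im,"w3.png",None,1.56)
E
```

```text
[ 0.54  0.22 -0.68  2.29  1.45  0.52 -0.32] [ 0.55966125 -0.10967585  0.04951348] [-0.00159267  0.37979303 -0.34042241]
turn6deg [-0.05 -0.12  0.03]  then shift40 in new axes [-0.03  0.01  0.06] | shift in old axes [-0.03  0.01  0.06]
```

View pics/w3.png

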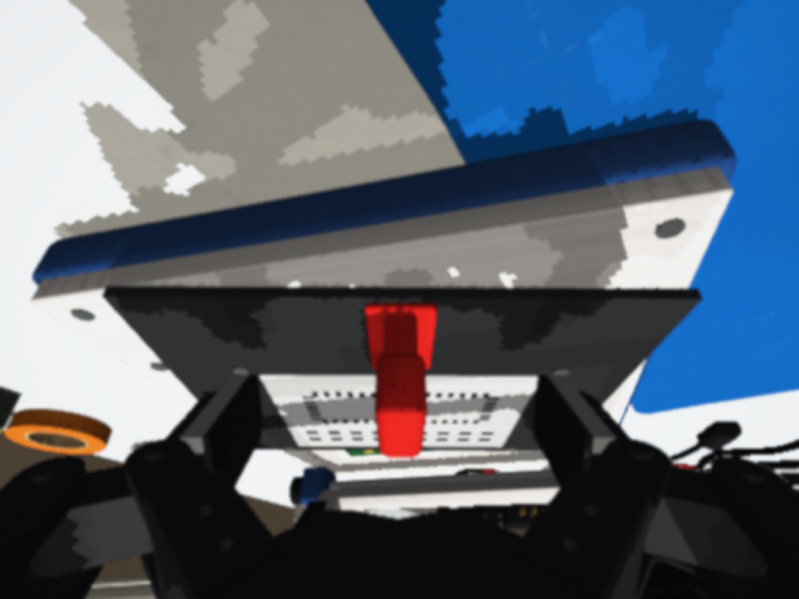

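The grip (about x=400) sits centred between the fingers. Closing.

Emit:
{"fn": "carry_out", "kwargs": {"commands": [[[0,0,0,0,0,0],[0,0,0,0,0,0],[0,0,0,0,0,0],[0,0,0,0,0,0],[0,0,0,0,0,0],[0,0,0,0,0,0],[0,0,0,0,0,0],[0,0,0,0,0,0],[0,0,0,0,0,0],[0,0,0,0,0,0]]], "hand": 1, "force": 40}}

```text
clock: 6.33
position: [0.5594, -0.109, 0.0485]
ee_rot: [0.245, 0.91, -0.09, 0.323]
ft_force: [-4.7, 0.6, 5.4]
grip_width: 0.156
grasp_force: 39.6
```

```bash
python3 - <<'E'
from fit3 import *
import pickle
o=get_obs(); print("-----");print(o["joint_pos"].round(2),o["position"],o["ft_force"],o["torque"],o["grip_width"])
c3=camera_params("wrist");im=camera("wrist");pickle.dump((c3,im,o),open("w3.pkl","wb"))
# model check: projected vs observed pixels (x1.56) in w3
P=[W(q,np.array(x)/1e3)[0] for x in([-75,90,4],[-75,-90,4])]+[W(np.r_[.641,-.143,.026,-.296],np.array(x)/1e3)[0] for x in([-137.5,102,6],[-137.5,-102,6])]
print((proj("x",P,c3)*1.56).round(0).tolist(), "obs (700,292),(105,289),(733,188),(33,298)")
E
```

```text
stencil [ 0.6011 -0.1329  0.0259 -0.5265] [[0.6, -1.2], [-0.5, -0.4], [-0.6, -0.6], [-3.5, 1.0], [0.1, 0.2], [0.8, -0.2]]
nest [ 0.6443 -0.1457  0.0109 -0.2948] [[-0.5, -0.6], [1.1, -0.1], [-1.7, 1.4], [0.3, 1.0], [0.5, 0.0], [-2.0, 0.7]]
rel mm [-45.09433165  -0.26410976] -0.23166335029933993
nest [ 0.639  -0.1434  0.026  -0.2996] [[-2.0, 0.3], [0.6, 1.5], [-2.0, -0.9], [1.3, -1.2], [3.7, -0.2], [-4.2, 0.6]]
rel mm [-39.2761582   -1.08171384] -0.22686789584822087
nest [ 0.641  -0.1447  0.0259 -0.2973] [[-1.3, -0.0], [0.9, 0.9], [-1.7, -0.0], [1.0, -0.4], [2.1, -0.1], [-3.5, 0.7]]
rel mm [-41.63203053  -0.42096943] -0.22919816583285418
tab [ 0.59630385 -0.13028077  0.1764109 ] [-46.98645593   0.65583116]
hinge block [ 0.75969358 -0.0807638   0.04854958] [94.73016225 95.86368986]
hinge block [ 0.70842642 -0.26237726  0.04723607] [ 98.91357796 -92.80074926]
grip [[ 0.55355645 -0.10524093  0.05586443]]
-----
stencil [ 0.5998 -0.1321  0.0297 -0.5287] 12.743170101634563 [[-0.0, 0.2], [-0.9, -0.3], [-0.0, -1.4], [1.1, -0.6]]
stencil [ 0.598  -0.1314  0.0293 -0.5281] 16.067738149150557 [[1.
[... 680 characters left out ...]
el mm [-50.67272826   0.09781146] -0.24380840720982494
nest 107 0.026 [ 0.6394 -0.1463  0.0261 -0.3014] 27.269596496817062 [[-1.1, 0.0], [1.5, 1.3], [-1.1, -1.6], [2.0, -1.7], [2.1, 1.0], [-5.5, 1.5], [4.3, -0.6], [-11.5, 1.0]] rel mm [-43.90461788   1.92741294] -0.22669573831196838
head far top [ 0.56427274 -0.11154974  0.07424014] gives stencil-z 0.03424014034498773 [[ 0.56693216 -0.11325837  0.06930723]]
-----
[ 0.54  0.22 -0.68  2.29  1.45  0.52 -0.32] [ 0.55940466 -0.10904051  0.04853749] [-4.73458815  0.62252186  5.36583099] [ 0.34339075  0.51468323 -0.01021484] 0.1561722506263086
[[698.0, 291.0], [105.0, 288.0], [741.0, 187.0], [26.0, 298.0]] obs (700,292),(105,289),(733,188),(33,298)
```

```bash
cat > mv.py <<'E'
from h import *
import pickle,json
def T4(R,p): T=np.eye(4);T[:3,:3]=R;T[:3,3]=p;return T
def tool(o=None):
    o=o or get_obs(); return T4(Rn.from_quat(o["ee_rot"]).as_matrix(),o["position"])
def flat(x,y,z,yaw): return T4(Rn.from_euler("z",yaw).as_matrix(),[x,y,z])
def rows(Tt,n,T0=None):
    # n equal rows (same shift,turn), solved so their composition reaches Tt
    from scipy.optimize import least_squares
    D=np.linalg.inv(tool() if T0 is None else T0)@Tt
    def f(v):
        M=np.eye(4);S=T4(Rn.from_rotvec(np.radians(6*v[3:])).as_matrix(),.04*v[:3])
        for _ in range(n): M=M@S
        E=np.linalg.inv(D)@M; return np.r_[E[:3,3]*1e3,Rn.from_matrix(E[:3,:3]).as_rotvec()*300]
    v=least_squares(f,np.zeros(6)).x; print(n,"rows of",v.round(3).tolist())
E
python3 - <<'E'
from mv import *
S=flat(.5993,-.1319,.032,-.528); N=flat(.641,-.143,.032,-.296); T=tool()
G=np.linalg.inv(S)@T; pickle.dump((G,N),open("g.pkl","wb"))
print(G.round(4))
rows(N@flat(-.008,0,0,0)@G,15)
E
```

```text
[[-7.746e-01 -0.000e+00  6.325e-01 -4.600e-02]
 [-3.900e-03  1.000e+00 -4.700e-03 -4.000e-04]
 [-6.325e-01 -6.100e-03 -7.745e-01  1.650e-02]
 [ 0.000e+00  0.000e+00  0.000e+00  1.000e+00]]
15 rows of [-0.045, -0.008, 0.037, -0.093, -0.001, -0.114]
```

Emit:
{"fn": "carry_out", "kwargs": {"commands": [[[-0.045,-0.008,0.037,-0.093,0,-0.114],[-0.045,-0.008,0.037,-0.093,0,-0.114],[-0.045,-0.008,0.037,-0.093,0,-0.114],[-0.045,-0.008,0.037,-0.093,0,-0.114],[-0.045,-0.008,0.037,-0.093,0,-0.114],[-0.045,-0.008,0.037,-0.093,0,-0.114],[-0.045,-0.008,0.037,-0.093,0,-0.114],[-0.045,-0.008,0.037,-0.093,0,-0.114],[-0.045,-0.008,0.037,-0.093,0,-0.114],[-0.045,-0.008,0.037,-0.093,0,-0.114],[-0.045,-0.008,0.037,-0.093,0,-0.114],[-0.045,-0.008,0.037,-0.093,0,-0.114],[-0.045,-0.008,0.037,-0.093,0,-0.114],[-0.045,-0.008,0.037,-0.093,0,-0.114],[-0.045,-0.008,0.037,-0.093,0,-0.114],[0,0,0,0,0,0]]]}}

```text
clock: 7.72
position: [0.5897, -0.1277, 0.0485]
ee_rot: [0.138, 0.932, -0.052, 0.331]
ft_force: [1.4, -0.2, 2.0]
grip_width: 0.154
grasp_force: 38.9
```

```bash
python3 - <<'E'
from mv import *
o=get_obs();c=camera_params("wrist");im=camera("wrist");pickle.dump((c,im,o),open("w4.pkl","wb"));save(im,"w4.png",None,1.56)
G,N=pickle.load(open("g.pkl","rb"));T=tool(o);E=np.linalg.inv(N)@T@np.linalg.inv(G)
print(o["joint_pos"].round(2),o["ft_force"].round(1),o["torque"].round(2),"stencil in nest mm",(E[:3,3]*1e3).round(1),Rn.from_matrix(E[:3,:3]).as_rotvec().round(4))
rows(N@flat(-.008,0,0,0)@G,1)
E
```

```text
[ 0.64  0.24 -0.61  2.26  1.58  0.27 -0.12] [ 1.4 -0.2  2. ] [0.34 0.16 0.24] stencil in nest mm [-7.5  0.1 -0.1] [0.0007 0.0012 0.    ]
1 rows of [0.008, -0.001, -0.006, -0.0, -0.011, -0.011]
```

View pics/w4.png

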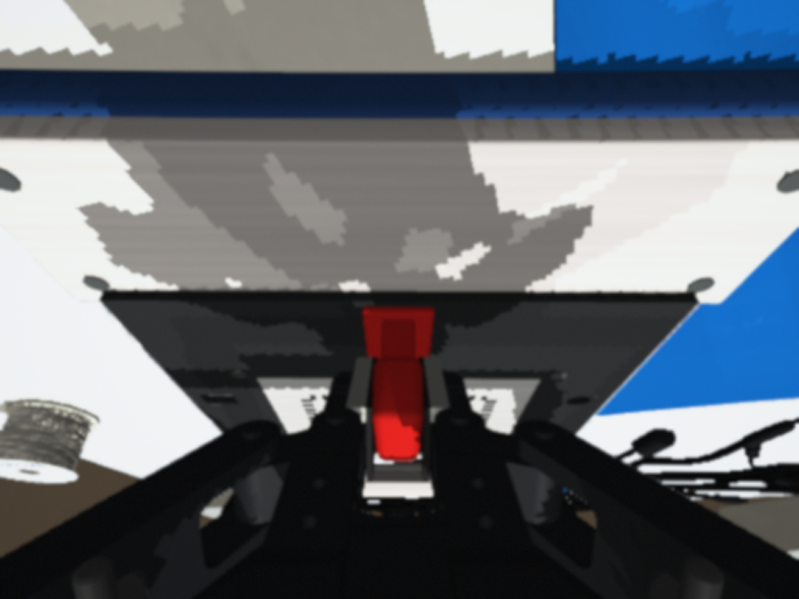

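Wrist view: stencil front edge runs (104,293) to (698,295), apron front edge at row 140. Front screws at (5,180) and (795,180), rear screws at (95,283) and (703,284), apron back corners at (80,300) and (723,302). It looks well centred and square.

```bash
cat > chk.py <<'E'
from mv import *
c,im,o=pickle.load(open("w4.pkl","rb"));K=lambda p:(np.array(p)+.5)/1.56-.5
G,N=pickle.load(open("g.pkl","rb"));Ni=np.linalg.inv(N)
for nm,uv,z in[("st fl upper",(698,299),.036),("st fr upper",(104,297),.036),("st fl lower",(697,292),.032),("st fr lower",(104,290),.032),("apron front L",(780,140),.032),("apron front M",(400,140),.032),("apron front R",(20,140),.032),("screw",(795,180),.032),("screw",(5,180),.032),("screw",(703,284),.032),("screw",(95,283),.032),("step L",(723,302),.032),("step R",(80,300),.032)]:
    print(nm,(1e3*(Ni@np.r_[atz("x",K(uv),z,c),1])[:3]).round(1))
E
python3 chk.py
```

```text
st fl upper [-83.8  88.9   4. ]
st fr upper [-83.3 -90.    4. ]
st fl lower [-81.9  91.1   0. ]
st fr lower [-81.4 -92.4   0. ]
apron front L [-136.1   79.4    0. ]
apron front M [-136.2   -0.7   -0. ]
apron front R [-135.4  -81.8    0. ]
screw [-125.4   90.     0. ]
screw [-124.5  -92.6    0. ]
screw [-86.   90.7   0. ]
screw [-85.  -93.3   0. ]
step L [-76.7 102.    0. ]
step R [ -76.  -102.9    0. ]
```

Stencil needs about +10 mm in x, and y and yaw are fine. Advancing 7 mm, then adding a light downward bias.

Emit:
{"fn": "carry_out", "kwargs": {"commands": [[[-0.02,0,0.016,0,0,0],[-0.02,0,0.016,0,0,0],[-0.02,0,0.016,0,0,0],[-0.02,0,0.016,0,0,0],[-0.02,0,0.016,0,0,0],[-0.02,0,0.016,0,0,0],[-0.02,0,0.016,0,0,0],[0.016,0,0.019,0,0,0],[0,0,0,0,0,0],[0,0,0,0,0,0]]]}}

```text
clock: 8.6
position: [0.5964, -0.1298, 0.0476]
ee_rot: [0.138, 0.932, -0.052, 0.331]
ft_force: [2.1, 0.9, 2.5]
grip_width: 0.157
grasp_force: 39.1
```

```bash
cat > st.py <<'E'
from mv import *
o=get_obs();G,N=pickle.load(open("g.pkl","rb"));E=np.linalg.inv(N)@tool(o)@np.linalg.inv(G)
print(o["ft_force"].round(1),o["torque"].round(2),"stencil in nest mm",(E[:3,3]*1e3).round(1),Rn.from_matrix(E[:3,:3]).as_rotvec().round(4))
E
python3 st.py
```

```text
[2.1 0.9 2.5] [ 0.13 -0.14  0.03] stencil in nest mm [-0.6 -0.1 -1. ] [ 0.0002  0.0012 -0.0012]
```

Emit:
{"fn": "carry_out", "kwargs": {"commands": [[[-0.01,0,0.008,0,0,0],[-0.01,0,0.008,0,0,0],[-0.01,0,0.008,0,0,0],[0.016,0,0.019,0,0,0],[0,0,0,0,0,0]]]}}

```text
clock: 9.02
position: [0.5976, -0.1303, 0.0462]
ee_rot: [0.138, 0.932, -0.052, 0.331]
ft_force: [5.5, -0.8, -2.4]
grip_width: 0.158
grasp_force: 38.9
```

```bash
python3 st.py
```

```text
[ 5.5 -0.8 -2.4] [0.02 0.03 0.05] stencil in nest mm [ 0.8 -0.2 -2.4] [ 0.0003  0.0017 -0.001 ]
```

It is settling by 2.4 mm and being drawn forward, so the pins are engaging. Continuing gently.

Emit:
{"fn": "carry_out", "kwargs": {"commands": [[[-0.01,0,0.008,0,0,0],[0.016,0,0.019,0,0,0],[0.016,0,0.019,0,0,0],[0,0,0,0,0,0]]]}}

```text
clock: 9.35
position: [0.5981, -0.1306, 0.0443]
ee_rot: [0.138, 0.932, -0.052, 0.331]
ft_force: [5.4, -1.8, -1.8]
grip_width: 0.153
grasp_force: 39.1
```

```bash
python3 st.py
```

```text
[ 5.4 -1.8 -1.8] [ 0.09 -0.07  0.09] stencil in nest mm [ 1.3 -0.3 -4.3] [ 0.0001  0.0015 -0.0011]
```

Emit:
{"fn": "carry_out", "kwargs": {"commands": [[[-0.01,0,0.008,0,0,0],[0.016,0,0.019,0,0,0],[0.016,0,0.019,0,0,0],[0,0,0,0,0,0]]]}}

```text
clock: 9.68
position: [0.5984, -0.1307, 0.0426]
ee_rot: [0.138, 0.932, -0.053, 0.331]
ft_force: [-0.4, -0.0, 4.1]
grip_width: 0.156
grasp_force: 40.3
```

```bash
python3 st.py; python3 - <<'E'
from mv import *
o=get_obs();c=camera_params("wrist");im=camera("wrist");pickle.dump((c,im,o),open("w5.pkl","wb"));save(im,"w5.png",(0,50,512,330),1.56)
E
```

```text
[-0.4 -0.   4.1] [0.14 0.18 0.03] stencil in nest mm [ 1.7 -0.3 -6. ] [-0.0001  0.0012 -0.0012]
```

View pics/w5.png

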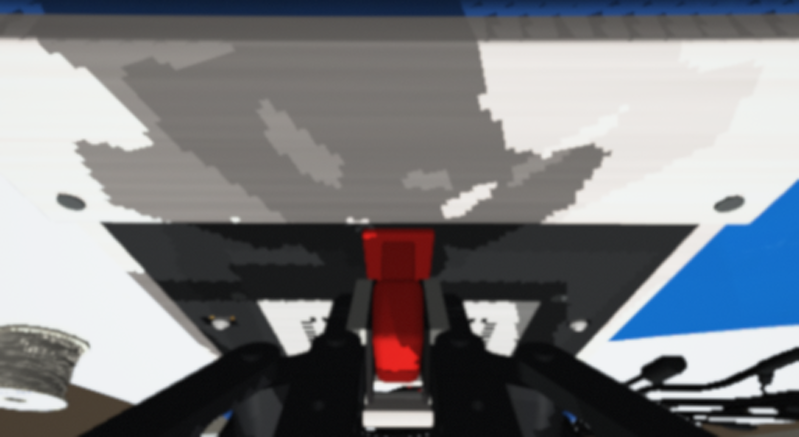

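The plate dropped exactly 6 mm, and the pins show in the hole and slot at (578,325) and (220,322): it is seated. Releasing and backing out along the tool axis.

Emit:
{"fn": "carry_out", "kwargs": {"commands": [[[0,0,0,0,0,0],[0,0,0,0,0,0],[0,0,0,0,0,0],[0,0,0,0,0,0],[0,0,0,0,0,0],[0,0,-0.1,0,0,0],[0,0,-0.2,0,0,0],[0,0,-0.3,0,0,0],[0,0,-0.4,0,0,0],[0,0,-0.5,0,0,0],[0,0,-0.5,0,0,0],[0,0,-0.5,0,0,0],[0,0,-0.5,0,0,0],[0,0,-0.5,0,0,0],[0,0,0,0,0,0]]], "hand": -0.3}}

```text
clock: 10.98
position: [0.5255, -0.1089, 0.1373]
ee_rot: [0.14, 0.932, -0.054, 0.331]
ft_force: [0.2, 0.1, 1.3]
grip_width: 0.65
grasp_force: 0.0
```

```bash
cat > fr.py <<'E'
from mv import *
_,N0=pickle.load(open("g.pkl","rb")); N=N0@flat(.0017,-.0003,-.006,0)   # nest frame, z=.026
def tabw(a,dx=.006): # TCP point over tab at angle a, contacting edge 11 mm in front of TCP when tilted
    ca,sa=np.cos(a),np.sin(a); x=.095-.203*ca+.005*sa; z=.012+.203*sa+.005*ca
    return (N@np.r_[x+dx,0,z+(.011-dx)*np.tan(a) if a>.02 else z,1])[:3]
E
python3 - <<'E'
from fr import *
o=get_obs();print(o["joint_pos"].round(2),o["position"],o["ft_force"].round(1))
cw=camera_params("wrist");iw=camera("wrist");im=camera("scene");it=camera("top")
hh=np.hstack([cv2.resize(im[155:260,170:300],(400,323),interpolation=2),cv2.resize(it[130:235,200:310],(338,323),interpolation=2)]);save(hh,"st6.png")
# predicted tab position vs a, seen in top and scene
for a in(.65,.69,.73,.77):
    ca,sa=np.cos(a),np.sin(a); X=(N@np.r_[.095-.203*ca+.005*sa,0,.012+.203*sa+.005*ca,1])[:3]
    print(a,X.round(4),((proj("top",X)-[200,130])*338/110+[400,0]).round(0),((proj("scene",X)-[170,155])*400/130).round(0))
for l in(0.,.2): plan([.55,-.115,.22],tgt(-.296,l,1),o)
E
```

```text
[ 0.68 -0.15 -0.64  2.35  0.38  0.27  0.95] [ 0.5255061  -0.10894339  0.13734893] [0.2 0.1 1.3]
0.65 [ 0.5817 -0.1252  0.1648] [[560. 189.]] [[212.  60.]]
0.69 [ 0.5867 -0.1268  0.1711] [[562. 181.]] [[210.  49.]]
0.73 [ 0.5919 -0.1283  0.1771] [[563. 173.]] [[207.  38.]]
0.77 [ 0.5973 -0.13    0.1829] [[565. 164.]] [[205.  27.]]
turn6deg [-0.09  6.53 -0.02]  then shift40 in new axes [-0.63  0.03 -2.07] | shift in old axes [-1.79  0.02 -1.2 ]
turn6deg [-0.09  4.62 -0.01]  then shift40 in new axes [-1.03  0.03 -1.9 ] | shift in old axes [-1.79  0.02 -1.2 ]
```

View pics/st6.png

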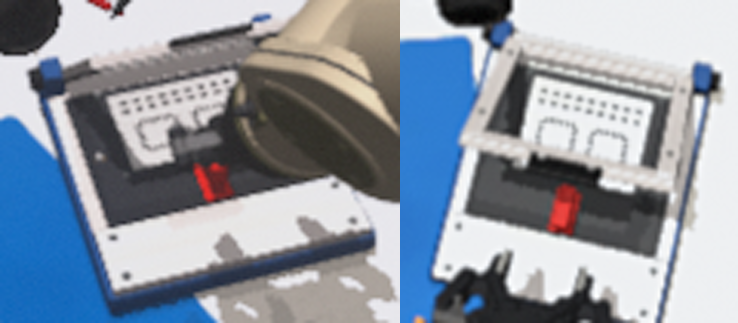

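Both views show the stencil square in the nest, with the tab near (565,170) in the top view, so the opening is about 0.74 rad. Next: upright, fingers shut, then over the tab.

Emit:
{"fn": "carry_out", "kwargs": {"commands": [[[-0.1,0,-0.3,0,0,0],[-0.1,0,-0.3,0,0,0],[0,0,0,-0.01,0.93,0],[0,0,0,-0.01,0.93,0],[0,0,0,-0.01,0.93,0],[0,0,0,-0.01,0.93,0],[0,0,0,-0.01,0.93,0],[0,0,0,-0.01,0.93,0],[0,0,0,-0.01,0.93,0],[0,0,-0.5,0,0,0],[0,0,-0.5,0,0,0],[0,0,-0.5,0,0,0],[0,0,-0.3,0,0,0],[0,0,0,0,0,0]]], "hand": 1}}

```text
clock: 12.3
position: [0.5187, -0.1078, 0.2321]
ee_rot: [0.149, 0.989, -0.003, 0.001]
ft_force: [0.6, 0.6, 0.3]
grip_width: -0.005
grasp_force: 0.0
```

```bash
python3 - <<'E'
from fr import *
o=get_obs();print(o["joint_pos"].round(2),o["position"],o["ft_force"].round(1),o["grip_width"])
X=tabw(.74,.008);print(X);plan(X+[0,0,.03],tgt(-.296,0,1),o)
E
```

```text
[ 0.51  0.15 -0.43  1.69  0.07  1.31  1.33] [ 0.51873252 -0.10777652  0.23210779] [0.6 0.6 0.3] -0.005109925548183829
[ 0.6008943  -0.13108305  0.18131206]
turn6deg [-0.05  0.02 -0.03]  then shift40 in new axes [-2.13  0.04  0.52] | shift in old axes [-2.13  0.05  0.52]
```

Emit:
{"fn": "carry_out", "kwargs": {"commands": [[[-0.5,0.01,0,0,0,0],[-0.5,0.01,0,0,0,0],[-0.5,0.01,0,0,0,0],[-0.5,0.01,0,0,0,0],[-0.13,0,0.2,0,0,0],[0,0,0.3,0,0,0],[0,0,0.2,0,0,0],[0,0,0.2,0,0,0],[0,0,0.2,0,0,0],[0,0,0,0,0,0]]]}}

```text
clock: 13.13
position: [0.5981, -0.1299, 0.1848]
ee_rot: [0.148, 0.989, -0.001, -0.002]
ft_force: [-0.5, -0.3, -0.5]
grip_width: 0.006
grasp_force: 0.0
```

```bash
python3 - <<'E'
from fr import *
o=get_obs();print(o["position"],o["ft_force"].round(1),o["torque"].round(2))
p=(np.linalg.inv(N)@np.r_[o["position"],1])[:3];print("TCP in nest",p)
a0=.74
for dx0 in(.006,):
  L=[];last=None
  for a in np.r_[np.linspace(.74,0,19)]:
    q=(np.linalg.inv(N)@np.r_[tabw(a,dx0+.002*a/.74),1])[:3]
    if last is not None:L.append([round(-(q[0]-last[0])/.04,2),round(-(q[2]-last[2])/.04,2)])
    last=q
  print("x,z rows",L,last)
E
```

```text
[ 0.59814227 -0.12988687  0.18484967] [-0.5 -0.3 -0.5] [-0.05  0.02 -0.07]
TCP in nest [-0.04651894  0.00034141  0.15884967]
x,z rows [[np.float64(0.14), np.float64(0.16)], [np.float64(0.14), np.float64(0.16)], [np.float64(0.13), np.float64(0.17)], [np.float64(0.12), np.float64(0.17)], [np.float64(0.12), np.float64(0.18)], [np.float64(0.11), np.float64(0.18)], [np.float64(0.1), np.float64(0.19)], [np.float64(0.09), np.float64(0.19)], [np.float64(0.09), np.float64(0.19)], [np.float64(0.08), np.float64(0.2)], [np.float64(0.07), np.float64(0.2)], [np.float64(0.06), np.float64(0.2)], [np.float64(0.05), np.float64(0.21)], [np.float64(0.05), np.float64(0.21)], [np.float64(0.04), np.float64(0.21)], [np.float64(0.03), np.float64(0.21)], [np.float64(0.02), np.float64(0.21)], [np.float64(0.01), np.float64(0.21)]] [-0.102  0.     0.017]
```

Emit:
{"fn": "carry_out", "kwargs": {"commands": [[[0,0,0.1,0,0,0],[0.1,0,0.16,0,0,0],[0.12,0,0.16,0,0,0],[0.13,0,0.17,0,0,0]]]}}

```text
clock: 13.47
position: [0.5857, -0.1258, 0.163]
ee_rot: [0.148, 0.989, -0.001, -0.0]
ft_force: [-0.3, 0.0, 3.1]
grip_width: -0.006
grasp_force: 1.3
```

```bash
python3 - <<'E'
from fr import *
o=get_obs();print(o["ft_force"].round(1),o["torque"].round(2),(np.linalg.inv(N)@np.r_[o["position"],1])[:3])
for a in(.74,.7,.65,.6,.55):print(a,(np.linalg.inv(N)@np.r_[tabw(a,.007),1])[:3].round(4))
E
```

```text
[-0.3  0.   3.1] [-0.03 -0.07 -0.03] [-0.05963482  0.00057667  0.13696167]
0.74 [-0.0445  0.      0.1562]
0.7 [-0.05 -0.    0.15]
0.65 [-0.0566  0.      0.1419]
0.6 [-0.0627  0.      0.1335]
0.55 [-0.0684  0.      0.1248]
```

Contact at 3 N as expected; following the arc.

Emit:
{"fn": "carry_out", "kwargs": {"commands": [[[0.12,0,0.17,0,0,0],[0.12,0,0.18,0,0,0],[0.11,0,0.18,0,0,0],[0.1,0,0.19,0,0,0],[0.09,0,0.19,0,0,0],[0.09,0,0.19,0,0,0],[0.08,0,0.2,0,0,0],[0.07,0,0.2,0,0,0],[0.06,0,0.2,0,0,0],[0.05,0,0.21,0,0,0],[0.05,0,0.21,0,0,0],[0.04,0,0.21,0,0,0]]]}}

```text
clock: 14.47
position: [0.5482, -0.1146, 0.069]
ee_rot: [0.148, 0.989, -0.001, -0.001]
ft_force: [-0.5, 0.6, 1.3]
grip_width: -0.002
grasp_force: 1.1
```

```bash
python3 - <<'E'
from fr import *
o=get_obs();print(o["ft_force"].round(1),o["torque"].round(2),(np.linalg.inv(N)@np.r_[o["position"],1])[:3])
E
```

```text
[-0.5  0.6  1.3] [ 0.06 -0.03  0.08] [-0.09878085  0.00034581  0.04298849]
```

Emit:
{"fn": "carry_out", "kwargs": {"commands": [[[0.03,0,0.18,0,0,0],[0.02,0,0.18,0,0,0],[0.01,0,0.15,0,0,0],[0,0,0.07,0,0,0],[0,0,0.04,0,0,0],[0,0,0,0,0,0]]]}}

```text
clock: 14.97
position: [0.5456, -0.1141, 0.0446]
ee_rot: [0.148, 0.989, -0.001, -0.001]
ft_force: [-0.5, -0.3, -0.4]
grip_width: 0.004
grasp_force: 0.0
```

```bash
python3 - <<'E'
from fr import *
o=get_obs();print(o["ft_force"].round(1),o["torque"].round(2),(np.linalg.inv(N)@np.r_[o["position"],1])[:3])
E
```

```text
[-0.5 -0.3 -0.4] [ 0.    0.   -0.03] [-0.10135329  0.00016704  0.01864751]
```

Emit:
{"fn": "carry_out", "kwargs": {"commands": [[[0,0,0.03,0,0,0],[0,0,0.03,0,0,0],[0,0,0,0,0,0],[0,0,0,0,0,0]]]}}

```text
clock: 15.3
position: [0.5459, -0.1141, 0.0433]
ee_rot: [0.148, 0.989, -0.001, -0.001]
ft_force: [-3.4, 0.5, 6.3]
grip_width: -0.003
grasp_force: 3.5
```

Emit:
{"fn": "carry_out", "kwargs": {"commands": [[[0,0,0.04,0,0,0],[0,0,0.04,0,0,0],[0,0,0,0,0,0],[0,0,0,0,0,0]]]}}

```text
clock: 15.63
position: [0.546, -0.1141, 0.0429]
ee_rot: [0.148, 0.989, -0.002, -0.001]
ft_force: [-18.1, 2.7, 39.0]
grip_width: -0.002
grasp_force: 19.8
```

Hard stop at the predicted shut height (0.043). Lifting off.

Emit:
{"fn": "carry_out", "kwargs": {"commands": [[[0,0,-0.1,0,0,0],[0,0,-0.2,0,0,0],[0,0,-0.4,0,0,0],[0,0,-0.5,0,0,0],[0,0,-0.6,0,0,0],[0,0,-0.7,0,0,0],[0,0,-0.7,0,0,0],[0.3,0,-0.7,0,0,0],[0.6,0,-0.3,0,0,0],[0.6,0,0,0,0,0],[0,0,0,0,0,0],[0,0,0,0,0,0],[0,0,0,0,0,0]]]}}

```text
clock: 16.72
position: [0.4891, -0.0964, 0.2077]
ee_rot: [0.148, 0.989, -0.001, -0.0]
ft_force: [0.4, -0.4, -0.3]
grip_width: -0.003
grasp_force: 0.0
```

```bash
python3 - <<'E'
from fr import *
o=get_obs();print(o["clock"],o["position"],o["ft_force"].round(1))
# tab (dark) at shut: mean grey of patches at predicted tab, vs. its old place; red grip centroid vs predicted
for n in("top","scene","wrist"):
    c=camera_params(n);im=camera(n).astype(int)
    g=im.sum(2)/3
    ln=[]
    for x in np.arange(-.14,-.08,.005):
        u=proj(n,(N@np.r_[x,.0,.017,1])[:3],c)[0].round().astype(int); ln.append(int(g[u[1],u[0]]) if 0<=u[0]<512 and 0<=u[1]<384 else -1)
    print(n,"grey along x -140..-85:",ln)
    m=(im[...,0]>130)&(im[...,1]<70)&(im[...,2]<70); u=proj(n,(N@np.r_[-.055,0,.035,1])[:3],c)[0]
    yy,xx=np.nonzero(m); k=np.hypot(xx-u[0],yy-u[1])<25; print("grip pred",u.round(1),"seen",xx[k].mean().round(1),yy[k].mean().round(1),k.sum())
E
```

```text
16.7167 [ 0.4891085  -0.09639478  0.20773031] [ 0.4 -0.4 -0.3]
top grey along x -140..-85: [191, 192, 189, 190, 188, 198, 206, 207, 210, 210, 212, 204, 202]
grip pred [253.2 196.9] seen nan nan 0
scene grey along x -140..-85: [234, 234, 173, 93, 54, 55, 55, 52, 100, 216, 234, 212, 65]
grip pred [237.9 204.7] seen 237.9 208.4 107
wrist grey along x -140..-85: [138, 198, 244, 235, 61, 38, 36, 35, 19, 8, 9, 9, 9]
grip pred [255.4 273.2] seen nan nan 0<stdin>:12: RuntimeWarning: Mean of empty slice.
  ret = ret.dtype.type(ret / rcount)
```

The scene view shows the dark tab at nest x of about -122 to -98 with the bright bar behind it, as expected when shut, and the grip where it should be at home.

```bash
python3 -c "
from workcell import *
print(hand_in())"
```

```text
the job is handed in; nothing more can be done
None
```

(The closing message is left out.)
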